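Clear the tester lockout: pull the stray tee adapter, then press-turn reset

TASK

The tester has locked out because one wrong part got into its bin of coax adapters: the only tee, the one with three ends. Take the tee out of the black bin and set it down flat in the empty metal reject tray without dropping it, leaving all the other parts in the bin. Then reset the tester: push the bar knob on its sloping face all the way in, keep it pushed in while you turn it clockwise to its stop, and let it spring back out; do not shift the marker cup or the circuit board stack.

Things in the scene. Friction and masses are not known exactly. Their poses are not given: they have to be found in the camera images.
- tee: The tee, bare steel, 20 mm high, 0.12 to 0.2 kg. A T of 64 (x) by 57 mm (y), lying flat at any yaw; origin amid that outline, at mid height, 10 mm above the bin floor. Cross bar along x, its centre line at y = -16 mm, 22 mm wide. Stem along +y, ending at y = +30 mm in a round nut of 20 mm diameter (y = +8 to +30 mm): grip it there across x, at y = +19 mm.
- bin: Black open bin, fixed, outside 230 (x) by 320 (y) by 50 mm high, walls and floor 5 mm; origin under its centre on the bench. It stands left or right of the robot, the tester on the other side. The parts lie singly on its floor, about 95 mm apart, in any order.
- tray: Empty aluminium reject tray, fixed, outside 138 (x) by 118 (y) by 25 mm high, walls and floor 4 mm; origin under its centre on the bench. A tee lying flat in it has its origin 14 mm above the tray origin.
- straight1: Straight adapter, stays in the bin: bare steel, 20 mm high as it lies; origin at mid height (10 mm above the bin floor), 64 mm long along x, 22 mm wide, two ends.
- straight2: Straight adapter, stays in the bin: bare steel, 20 mm high as it lies; origin at mid height (10 mm above the bin floor), 64 mm long along x, 22 mm wide, two ends.
- straight3: Straight adapter, stays in the bin: bare steel, 20 mm high as it lies; origin at mid height (10 mm above the bin floor), 64 mm long along x, 22 mm wide, two ends.
- elbow1: Elbow adapter (an L with two ends), stays in the bin: bare steel, 20 mm high as it lies; origin at mid height (10 mm above the bin floor); outline 43 by 43 mm about its origin.
- elbow2: Elbow adapter (an L with two ends), stays in the bin: bare steel, 20 mm high as it lies; origin at mid height (10 mm above the bin floor); outline 43 by 43 mm about its origin.
- cap1: Black dust cap, stays in the bin: disc of 20 mm diameter, 14 mm high, origin at its underside.
- cap2: Black dust cap, stays in the bin: disc of 20 mm diameter, 14 mm high, origin at its underside.
- knob_grip (a point): Grip point on the axis of the black reset knob. z: the axis, out of the face, 25 deg from vertical, leaning to the robot; x: along the bar (up the slope at joint 0; white line at its +x end). Bar 50 long, 14 thick; its top 14 mm above this point (along z), its foot 20 mm below, on a skirt of 48 mm diameter. Knob out: 36 mm off the face, 146 mm above the bench. Moves with the knob.
- reset_press (a joint): How far the knob is pushed in along its axis, m: 0 out, 0.007 fully in. Spring: 4 N to start, 10 N fully in; it comes back out when let go.
- reset_knob (a joint): Turn of the knob, rad, growing clockwise as seen looking at the face (a negative turn about the point's z). Starts between 0 and 0.25; stop at 1.15. Light friction (0.04 N m); it stays where it is left. Turning counts only while the knob is pushed in.
- console: Grey tester box with blue screen, fixed, on rear legs; its 200 by 200 mm face rises away from the robot at 25 deg, yaw up to 0.2 rad. Origin on the bench; face centre at x = +95 mm, 97 mm high; in all x = -5 to +230, y = -105 to +105 mm, up to 145 mm high; 5 mm rims along both sides. The knob axis meets the face at mid width, 40 mm up the slope from its centre.
- marker_cup: White cup of markers, 72 mm diameter, 130 mm high in all; beyond the tray; leave alone.
- board_stack: Stack of green circuit boards, 82 by 110 mm, 55 mm high, beyond the tray; leave alone.
There are look-alikes about, which are no part of the job. What is shaped like the tee but purple is not meant. Several things have the shape of the tray; the one meant has the colours described above.

How it is judged:
By the outcome, as a careful person would: the job done as asked, in the order asked, and still so for the second after the job is handed in, with the robot touching nothing.
It also fails if it takes over 59 s, if anything falls off the work surface, if the arm or the gripper's body presses on something with over 40 N, if the wrist force passes 120 N, or if a joint passes its speed limit or range.

ROBOT

A 6-joint arm with a two-finger parallel gripper is mounted at the origin on the work surface. World frame = base frame: x ahead of the robot, y to its left, z up, the work surface at z = 0. Lengths are in m, angles in degrees, forces in N, time in s.
With the tool pointing down it reaches from about 0.3 to 0.75 m from the base axis. Payload 8.5 kg.
Tool frame: the origin (TCP) lies at the very end of the fingers, on their centre line; the grasp point (between the pads) lies 19 mm behind it (env.grasp_offset is the distance from the TCP to the grasp point, in m); y points along the fingers, z is the direction in which the jaws open and shut, and the axes are right-handed (so a half turn about y gives the same grasp; the last joint's range is limited). The gripper opens to 85 mm and grips with 20 to 120 N. Pads are 22 mm wide; open, the fingers measure 114 mm over their backs; the gripper's body (76 mm by 85 mm) begins 54 mm behind the grasp point. The pads swing forward as they close: fully open they stand 13 mm farther back than shut.
Start: joints at [-85.56, 21.807, 74.336, -0, 83.858, -12.336], TCP at [0.159, -0.527, 0.231] pointing down, gripper open.
Joint ranges: [-178.18, 178.18], [-50.72, 133.34], [12.68, 142.11], [-81.47, 261.47], [9.98, 163.14], [-165.26, 165.26]. Speed limits (degrees/s): [136.94, 136.94, 180, 180, 180, 180].

INTERFACE

Orientations are given as a 3x3 rotation matrix whose columns are the frame's x, y, z axes.
In Python, from rig import env gives the robot as it stands. The module is installed in compiled form; this text tells all that it offers.
- The arm moves only by the shell command python3 -m pendant 'ROWS' [FORCE]. ROWS is JSON, a list of rows, each a list of 3 entries, a list of its own where there are three numbers: the shift along the world's x, y, z as a fraction of full scale, then the turn about the world's z as a fraction of full scale, then the opening, from 0 (shut) to 1 (fully open). A call has 1 to 12 rows; each row shifts and turns the commanded pose from where the row before left it; what a row does not reach is not made up. Full scale, the value 1, is 30 mm for a shift and 5 degrees for a turn. A row lasts 1/12 s, in which the tool goes at most 41.7 mm and 7.16 degrees, less where a joint would pass 70% of its speed; a pose out of reach is approached as far as the arm can. A call with a number of a shift or a turn outside -1 to 1 is refused whole. A call with a gripper value outside its range is refused whole. The fingers move at their own pace and stop on an object; FORCE is the grip in N (left out, the last holds). Time passes only in rows, so rows that do not move let the fingers close. It gives the time, the measured TCP pose, the force and the opening at its end, in the units of the state.
- env.observe(): the state, without advancing time (a new reading comes with each control period).
- env.get_image(name): name is "scene" or "side" or "wrist"; returns (picture, depth): 420x560x3 uint8, red, green, blue; 420x560 float32, m along the optical axis (not along the pixel's ray), 0 where there is no reading.
- env.camera_model(name): a dict with "camera_matrix" (3x3 intrinsics, pixels), "R" (3x3) and "t" (3): a world point X has camera coordinates R X + t; the wrist camera has in their place "tool_from_camera" (4x4, takes a point from camera to tool coordinates, whose origin is the TCP and whose axes are the tool frame's). Camera axes: x right, y down, z forward; pixel columns grow to the right and rows downward; lengths in m; the calibration is good to about 2 mm. A picture is of the moment at which its call begins: read the wrist's pose just before it. camera_model takes no time and is no camera call.
- env.close_job(): hands the job in, once; it reports no verdict.
The state is a dict: "time_s": time; "q": joint angles; "qvel": joint speeds; "joint_efforts": joint torques, N m; "position": TCP position; "tool_rot": TCP orientation; "ft_force": force on the tool from outside, world axes, zero at the start; "wrist_torque": the same for the moment, N m; "grip_width": finger opening in m.
Only numpy, scipy, OpenCV 4.12 (cv2) and the standard library are available. Lean on these libraries where they do the work, as an engineer would, in place of code of your own. Each camera call takes 0.05 s, during which the arm holds its last target.

## Working session

There is one attempt and no reset: what is moved stays moved. The work goes in short steps, Python scripts to look and compute and a shell command to move; the robot and the scene stay as the last step left them, time stands still between calls to the robot, and variables do not carry over. Pictures are saved under pics/ and viewed, and the job is handed in when it is done.

```bash
mkdir -p pics; cat > h.py <<'E'
import numpy as np, cv2
from rig import env
def snap(n,tag):
    s=env.observe(); im,d=env.get_image(n); m=env.camera_model(n)
    cv2.imwrite(f'pics/{tag}.png',im[:,:,::-1]); np.savez(f'pics/{tag}.npz',im=im,d=d)
    K=np.array(m['camera_matrix'])
    if 'R' in m: R=np.array(m['R']);t=np.array(m['t']); Rw=R.T; tw=-R.T@t
    else:
        T=np.array(m['tool_from_camera']); Rt=np.array(s['tool_rot']); Rw=Rt@T[:3,:3]; tw=Rt@T[:3,3]+np.array(s['position'])
    v,u=np.mgrid[:d.shape[0],:d.shape[1]]
    c=np.stack([(u-K[0,2])/K[0,0]*d,(v-K[1,2])/K[1,1]*d,d],-1)
    P=c@Rw.T+tw; P[d==0]=np.nan
    np.savez(f'pics/{tag}.npz',im=im,d=d,P=P,K=K,Rw=Rw,tw=tw)
    return im,d,P
E
python3 - <<'E'
from h import *
for n in ['scene','side','wrist']: snap(n,n+'0')
print(env.observe())
E
```

```text
{'time_s': 0.15, 'q': array([-8.55616971e+01,  2.18298117e+01,  7.43716915e+01,  1.10201062e-03,
        8.38579296e+01, -1.23353338e+01]), 'qvel': array([-0.06783304, -0.16816849, -0.12853182,  0.1365913 , -0.15362672,
       -0.08520256]), 'joint_efforts': array([ 3.04724570e-03, -4.48623919e+01, -2.31344301e+01, -6.15057616e-05,
        3.82102720e-03, -2.10621033e-05]), 'position': array([ 0.15871437, -0.52637081,  0.23089344]), 'tool_rot': array([[-9.57452992e-01, -6.12060160e-05,  2.88589267e-01],
       [-2.88589174e-01,  1.03566851e-03, -9.57452462e-01],
       [-2.40280966e-04, -9.99999462e-01, -1.00926731e-03]]), 'ft_force': array([ 0.20169975,  0.30043206, -0.65211182]), 'wrist_torque': array([-5.41538059e-05,  1.96930415e-02,  4.59764157e-02]), 'grip_width': 0.08585866499391599}
```

View pics/scene0.png

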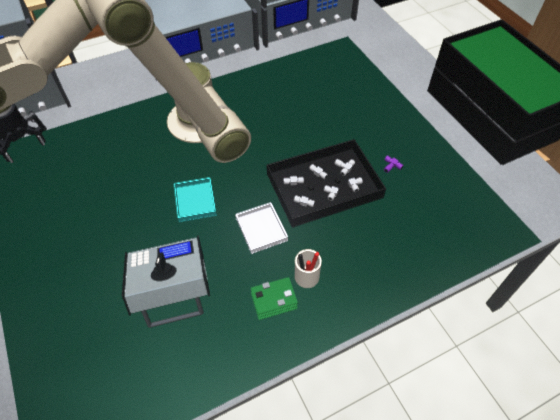

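View pics/side0.png

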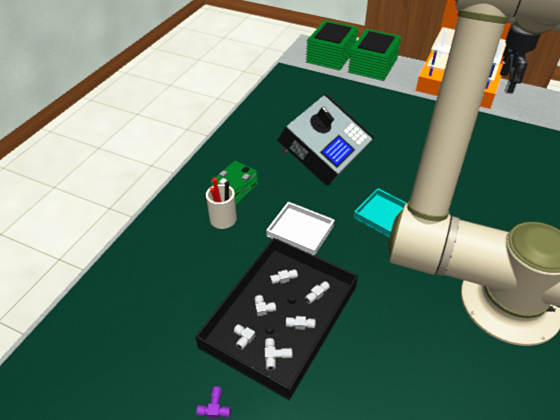

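View pics/wrist0.png

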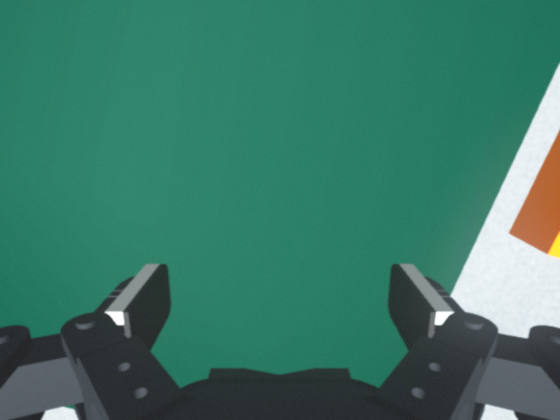

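The tee candidates are the steel T in the bin (scene ≈345,166; side ≈276,353) and the purple one on the bench (scene ≈394,163; side ≈213,405). The steel one in the bin fits the description. The trays are the pale metal one (scene 262,228) and a cyan look-alike (195,199), and the metal one is meant. I'll confirm both with an enlarged crop and measure.

```bash
python3 - <<'E'
import numpy as np,cv2
a=np.load('pics/side0.npz');b=np.load('pics/scene0.npz')
c=cv2.resize(a['im'][230:400,190:370],None,fx=3,fy=3,interpolation=cv2.INTER_CUBIC)[:,:,::-1]
d=cv2.resize(b['im'][130:300,120:400],None,fx=2.8,fy=2.8,interpolation=cv2.INTER_CUBIC)[:,:,::-1]
cv2.imwrite('pics/c1.png',c);cv2.imwrite('pics/c2.png',d)
for t,n in((a,'side'),(b,'scene')):
    P=t['P'];im=t['im'].astype(int)
    br=(im.min(-1)>110)
    z=P[...,2]
    m=br&(z>0.010)&(z<0.035)
    m&=(P[...,0]>0.25)&(P[...,0]<.9)&(abs(P[...,1])<.5)
    k,l,s,ce=cv2.connectedComponentsWithStats(m.astype(np.uint8))
    for i in range(1,k):
        if s[i,4]<15: continue
        p=P[l==i]; print(n,ce[i].round(),s[i,4],p.mean(0).round(4),p.min(0).round(3),p.max(0).round(3))
E
```

```text
side [300. 227.] 680 [0.5342 0.0091 0.0198] [ 0.461 -0.058  0.01 ] [0.607 0.071 0.031]
side [223. 221.] 148 [0.7232 0.0786 0.0222] [0.702 0.048 0.01 ] [0.759 0.092 0.035]
side [283. 276.] 224 [0.5053 0.1712 0.0221] [0.479 0.146 0.01 ] [0.534 0.196 0.029]
side [317. 291.] 217 [0.4159 0.1786 0.0232] [0.398 0.147 0.011] [0.433 0.21  0.03 ]
side [263. 306.] 232 [0.5122 0.2666 0.0229] [0.486 0.244 0.01 ] [0.539 0.288 0.031]
side [300. 322.] 268 [0.4185 0.2705 0.0227] [0.388 0.249 0.01 ] [0.45  0.287 0.03 ]
side [243. 335.] 259 [0.5171 0.3516 0.0233] [0.499 0.332 0.013] [0.543 0.377 0.029]
side [274. 353.] 403 [0.4378 0.3607 0.023 ] [0.404 0.332 0.011] [0.47  0.397 0.03 ]
scene [345. 165.] 141 [0.4421 0.3559 0.0221] [0.408 0.331 0.011] [0.473 0.392 0.03 ]
scene [318. 171.] 101 [0.4233 0.2635 0.0224] [0.393 0.247 0.013] [0.453 0.282 0.031]
scene [293. 180.] 114 [0.4212 0.1732 0.0217] [0.398 0.143 0.011] [0.438 0.205 0.03 ]
scene [355. 183.] 103 [0.521  0.3464 0.0224] [0.5   0.33  0.011] [0.545 0.374 0.032]
scene [331. 191.] 108 [0.5158 0.2607 0.0224] [0.491 0.244 0.013] [0.542 0.283 0.032]
scene [304. 201.] 123 [0.5108 0.1651 0.022 ] [0.482 0.138 0.011] [0.538 0.193 0.031]
scene [262. 227.] 402 [0.5396 0.0042 0.0199] [ 0.464 -0.059  0.01 ] [0.61  0.066 0.03 ]
scene [306. 282.] 96 [0.7669 0.0371 0.0222] [0.735 0.017 0.01 ] [0.78  0.07  0.035]
```

View pics/c1.png

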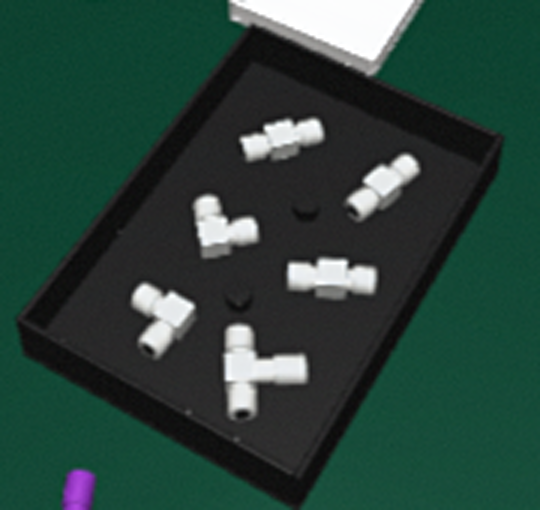

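View pics/c2.png

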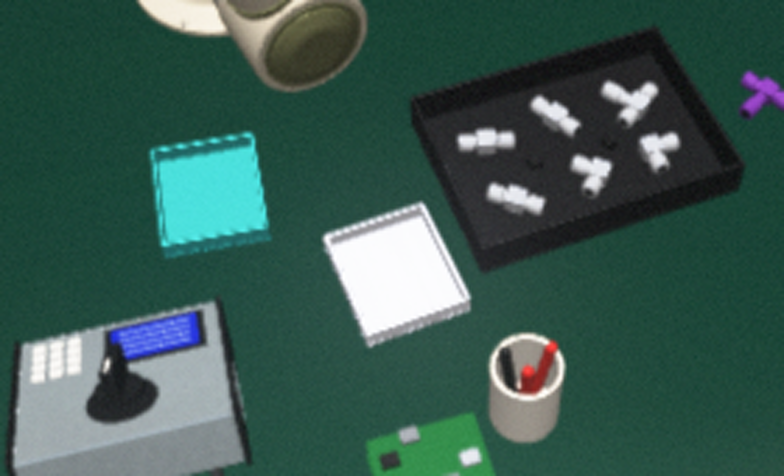

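Confirmed: the steel three-ended part at side (274,353) / scene (345,165) is the tee, and the white-metal tray at scene (262,228) is the tray meant. Next I fit the tee and tester poses.

```bash
cat > fit.py <<'E'
import numpy as np
from scipy.optimize import minimize
from scipy.spatial import cKDTree
g=np.arange(-34,34.1,1)*1e-3
X,Y=np.meshgrid(g,g)
def inside(x,y):
    return ((abs(x)<.032)&(abs(y+.0165)<.011))|((abs(x)<.010)&(y>-.01)&(y<.0295))
M=np.stack([X,Y],-1)[inside(X,Y)]
def fit(p):
    best=None
    p=p[:,:2]; T=cKDTree(p)
    def f(v):
        c,s=np.cos(v[2]),np.sin(v[2]);R=np.array([[c,-s],[s,c]])
        W=M@R.T+v[:2]
        a=cKDTree(W).query(p)[0]; b=T.query(W)[0]
        return 1e3*(np.minimum(a,.01).mean()+np.minimum(b,.01).mean())
    for y in np.arange(0,2*np.pi,.4):
        r=minimize(f,[*p.mean(0),y],method='Nelder-Mead',options=dict(initial_simplex=[[*p.mean(0),y],[p[:,0].mean()+.006,p[:,1].mean(),y],[p[:,0].mean(),p[:,1].mean()+.006,y],[*p.mean(0),y+.3]],maxiter=150))
        if best is None or r.fun<best.fun: best=r
    v=best.x; c,s=np.cos(v[2]),np.sin(v[2])
    return v,np.degrees(v[2]),best.fun,np.array([v[0]-.019*s,v[1]+.019*c])
E
python3 - <<'E'
import numpy as np
from fit import fit
for n in('side0','scene0'):
    t=np.load(f'pics/{n}.npz');P=t['P'];im=t['im'].astype(int)
    m=(im.min(-1)>100)&(P[...,2]>.008)&(P[...,2]<.04)&(abs(P[...,0]-.44)<.055)&(abs(P[...,1]-.36)<.05)
    p=P[m]; print(n,m.sum(),fit(p))
    # console face: grey points
    z=P[...,2]
    f=(z>.06)&(z<.2)&(P[...,0]>.3)&(P[...,0]<.85)&(P[...,1]<-.1)&(P[...,1]>-.5)
    q=P[f]; print('console',f.sum(),q.min(0),q.max(0))
    # plane fit RANSAC
    rng=np.random.default_rng(0);b=0
    for _ in range(500):
        s=q[rng.choice(len(q),3,False)];nn=np.cross(s[1]-s[0],s[2]-s[0]);L=np.linalg.norm(nn)
        if L<1e-6: continue
        nn/=L; nn*=np.sign(nn[2])
        if nn[2]<.8: continue
        d=abs((q-s[0])@nn)<.003
        if d.sum()>b:b=d.sum();D=d
    i=q[D];c=i.mean(0);nn=np.linalg.svd(i-c,full_matrices=False)[2][2];nn*=np.sign(nn[2])
    print('plane',b,c,nn,'tilt',np.degrees(np.arccos(nn[2])),'yaw',np.degrees(np.arctan2(-nn[1],-nn[0])))
    h=(q-c)@nn; k=q[(h>.015)]
    print('knob pts',len(k),k.mean(0),k.max(0), 'hmax',h.max())
    top=q[h>.044];print('top',len(top),top.mean(0))
    import cv2
    r=cv2.minAreaRect((P[(im.min(-1)>140)&(z>.002)&(z<.03)&(abs(P[...,0]-.537)<.09)&(abs(P[...,1]-.006)<.08)][:,:2]*1000).astype(np.float32));print('tray',r)
E
```

```text
side0 412 (array([0.43266828, 0.35698755, 2.04130664]), np.float64(116.95825543512349), np.float64(1.5162435929545006), array([0.41573288, 0.34837406]))
console 4012 [ 0.46929207 -0.42062593  0.06001015] [ 0.71022157 -0.18058002  0.17115413]
plane 2361 [ 0.57985377 -0.29521028  0.09902269] [-0.4031597   0.078887    0.91172315] tilt 24.255425303697788 yaw -11.071287788249583
knob pts 227 [ 0.59808488 -0.29982533  0.14578945] [ 0.62763307 -0.28053433  0.17115413] hmax 0.0564236365703338
top 78 [ 0.59138609 -0.30190142  0.15820016]
tray ((539.4274291992188, -3.4747848510742188), (143.9674072265625, 150.29177856445312), 86.80216979980469)
scene0 145 (array([0.4366726 , 0.35297283, 2.09148605]), np.float64(119.83332385951448), np.float64(2.225807503546137), array([0.42019055, 0.34352074]))
console 4768 [ 0.469897   -0.42777127  0.06008182] [ 0.71131853 -0.18553776  0.17206269]
plane 2563 [ 0.59278539 -0.30710092  0.10367653] [-0.40022917  0.07695251  0.91317847] tilt 24.051643778339564 yaw -10.883505819341703
knob pts 237 [ 0.60762285 -0.30779333  0.14606165] [ 0.63131507 -0.28613226  0.17206269] hmax 0.05371273123426867
top 78 [ 0.59735981 -0.30683132  0.15927477]
tray ((530.2039794921875, 6.849384307861328), (124.16361999511719, 156.0548095703125), 86.1669921875)
```

```bash
python3 -m pendant '[[[0.7,1,0],0,1],[[0.7,1,0],0,1],[[0.7,1,0],0,1],[[0.7,1,0],0,1],[[0.7,1,0],0,1],[[0.7,1,0],0,1],[[0.7,1,0],0,1],[[0.7,1,0],0,1],[[0.7,1,0],0,1],[[0.7,1,0],0,1],[[0,1,0],1,1],[[0,1,0],1,1]]'
python3 -m pendant '[[[0,1,0],0,0.6],[[0,1,0],0,0.6],[[0,1,0],0,0.6],[[0,1,0],0,0.6],[[0,1,0],0,0.6],[[0,1,0],0,0.6],[[0,1,0],0,0.6],[[0.1,1,0],0,0.6],[[0.2,1,0],0,0.6],[[0.3,1,0],0,0.6],[[0.3,1,0],0,0.6],[[0.3,1,-0.3],0,0.6]]'
python3 -m pendant '[[[0.2,1,-0.5],0,0.6],[[0.2,1,-0.5],0,0.6],[[0,1,-0.4],0,0.6],[[0,0.7,0],0,0.6],[[0,0,0],0,0.6],[[0,0,0],0,0.6]]'
python3 - <<'E'
from h import *
snap('wrist','w1'); print(env.observe()['position'])
E
```

```text
time_s: 1.15
position: [0.3691, -0.1649, 0.231]
tool_rot: [[-0.89, -0.0, 0.455], [-0.455, 0.0, -0.89], [0.0, -1.0, -0.001]]
ft_force: [0.7, 0.6, 0.4]
grip_width: 0.0853
time_s: 2.15
position: [0.4054, 0.1953, 0.2233]
tool_rot: [[-0.893, 0.003, 0.451], [-0.451, 0.0, -0.893], [-0.003, -1.0, 0.001]]
ft_force: [0.5, -0.0, -0.1]
grip_width: 0.0514
time_s: 2.65
position: [0.4164, 0.305, 0.1798]
tool_rot: [[-0.892, -0.001, 0.452], [-0.452, -0.001, -0.892], [0.001, -1.0, 0.0]]
ft_force: [0.0, 0.3, 0.2]
grip_width: 0.051
[0.41654591 0.304248   0.18015446]
```

View pics/w1.png

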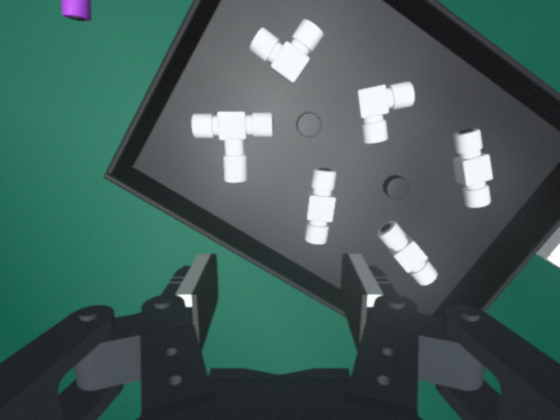

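The wrist view shows the tee (bar at 232,125, nut at 235,170), the straight at (321,205) and the bin corner at (110,175). I'll refit from this view.

```bash
python3 - <<'E'
import numpy as np,cv2
from fit import fit
t=np.load('pics/w1.npz');P=t['P'];im=t['im'].astype(int)
v,u=np.mgrid[:420,:560]
m=(im.min(-1)>150)&(P[...,2]>.008)&(P[...,2]<.04)&(u>180)&(u<283)&(v>100)&(v<195)
print(m.sum(),fit(P[m]))
for (a,b) in((110,175),(320,295),(233,125),(235,172),(300,150)): print((a,b),P[b,a].round(4))
z=P[...,2]; w=(im.max(-1)<110)&(z>.045)&(z<.056)&(v<300); q=P[w]; print(w.sum(),q.min(0),q.max(0),cv2.minAreaRect((q[:,:2]*1000).astype(np.float32)))
E
```

```text
2919 (array([0.43373709, 0.35556838, 2.05729403]), np.float64(117.8742651637176), np.float64(0.788819597987242), array([0.41694155, 0.34668526]))
(110, 175) [0.3753 0.4277 0.0487]
(320, 295) [0.3572 0.2362 0.0455]
(233, 125) [0.449  0.362  0.0268]
(235, 172) [0.4155 0.3448 0.0256]
(300, 150) [0.4541 0.3036 0.0061]
6514 [0.35342093 0.09997527 0.04500387] [0.586716   0.4321966  0.05337623] ((470.61224365234375, 262.35455322265625), (321.0673522949219, 230.08189392089844), 84.79469299316406)
```

```bash
python3 -m pendant '[[[0,1,0],0.2,0.55],[[0,0.4,0],0,0.55],[[0,0,-1],0,0.55],[[0,0,-1],0,0.55],[[0,0,-1],0,0.55],[[0,0,-1],0,0.55],[[0,0,0],0,0.55],[[0,0,0],0,0.55]]'
python3 - <<'E'
from h import *
snap('wrist','w2')
E
```

```text
time_s: 3.37
position: [0.4167, 0.3457, 0.0603]
tool_rot: [[-0.885, -0.002, 0.465], [-0.465, -0.001, -0.885], [0.002, -1.0, 0.0]]
ft_force: [0.5, 0.0, 0.5]
grip_width: 0.0468
```

View pics/w2.png

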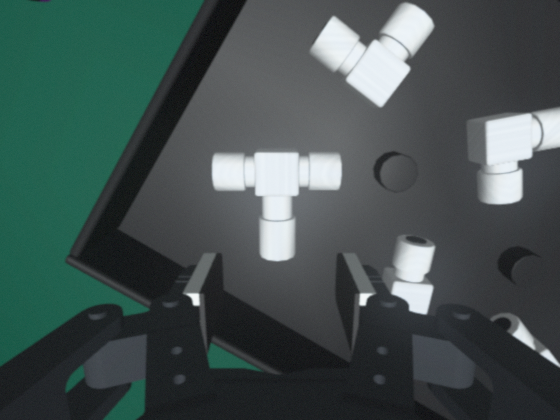

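```bash
python3 -m pendant '[[[0,0.03,-1],0,0.45],[[0,0,-0.5],0,0.45],[[0,0,-0.15],0,0.45],[[0,0,0],0,0.45],[[0,0,0],0,0],[[0,0,0],0,0],[[0,0,0],0,0],[[0,0,0],0,0],[[0,0,0],0,0],[[0,0,0],0,0]]' 60
```

```text
time_s: 4.25
position: [0.4177, 0.3478, 0.0129]
tool_rot: [[-0.885, 0.003, 0.466], [-0.466, 0.002, -0.885], [-0.004, -1.0, 0.0]]
ft_force: [-0.5, 0.1, 5.7]
grip_width: 0.0171
```

Width 17.1 mm means the pads sit above the nut's equator, which risks squeezing it out. I'll reopen and go lower.

```bash
python3 -m pendant '[[[0,0,0],0,0.45],[[0,0,0],0,0.45],[[0,0,0],0,0.45],[[0,0,0],0,0.45]]'
python3 - <<'E'
from h import *
snap('wrist','w3')
E
```

```text
time_s: 4.58
position: [0.4168, 0.3474, 0.0111]
tool_rot: [[-0.885, 0.0, 0.466], [-0.466, 0.0, -0.885], [-0.0, -1.0, -0.0]]
ft_force: [-0.2, 0.1, -0.5]
grip_width: 0.0386
```

View pics/w3.png

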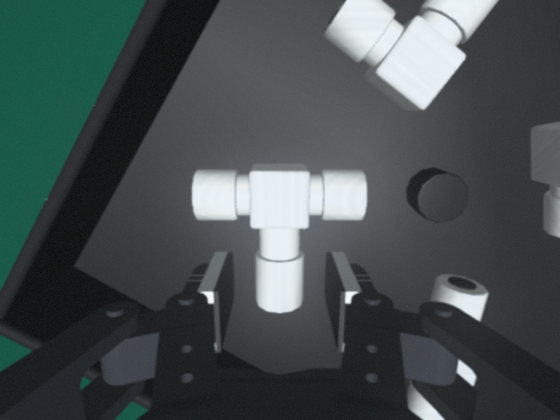

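The tee is undisturbed, with the nut at (279,282) centred between the fingers. I'll lower it and close again.

```bash
python3 -m pendant '[[[0,0,-0.14],0,0.45],[[0,0,0],0,0.3],[[0,0,0],0,0],[[0,0,0],0,0],[[0,0,0],0,0],[[0,0,0],0,0],[[0,0,0],0,0]]' 50
```

```text
time_s: 5.22
position: [0.4167, 0.3473, 0.0065]
tool_rot: [[-0.885, -0.0, 0.466], [-0.466, -0.0, -0.885], [0.0, -1.0, -0.0]]
ft_force: [0.4, -0.3, -1.1]
grip_width: 0.0177
```

```bash
python3 -m pendant '[[[0,0,0.3],0,0],[[0,0,0.5],0,0],[[0,0,0.5],0,0],[[0,0,1],0,0],[[0,0,1],0,0],[[0,0,1],0,0],[[0,0,0],0,0],[[0,0,0],0,0]]'
python3 - <<'E'
from h import *
snap('wrist','w4')
E
```

```text
time_s: 5.88
position: [0.4172, 0.3476, 0.1374]
tool_rot: [[-0.885, 0.003, 0.466], [-0.466, 0.002, -0.885], [-0.004, -1.0, 0.0]]
ft_force: [-0.9, -0.7, -2.3]
grip_width: 0.0179
```

View pics/w4.png

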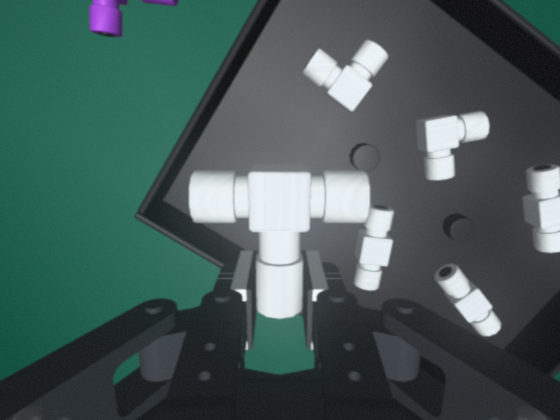

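The tee is held level (bar at y≈195, nut at 280,285) and everything else is still in the bin. Next I carry it to the tray and look again.

```bash
python3 -m pendant '[[[0.1,-0.4,0],0,0],[[0.2,-0.8,0],0,0],[[0.3,-1,0],0,0],[[0.3,-1,0],0,0],[[0.3,-1,0],0,0],[[0.3,-1,0],0,0],[[0.3,-1,0],0,0],[[0.3,-1,0],0,0],[[0.3,-1,0],0,0],[[0.2,-0.8,0],0,0],[[0.1,-0.4,0],0,0],[[0,0,0],0,0]]'
python3 - <<'E'
from h import *
snap('wrist','w5'); snap('side','s5')
E
```

```text
time_s: 6.93
position: [0.4977, 0.0628, 0.1346]
tool_rot: [[-0.886, -0.002, 0.463], [-0.463, -0.0, -0.886], [0.002, -1.0, -0.001]]
ft_force: [-0.2, 0.6, -1.5]
grip_width: 0.018
```

View pics/w5.png

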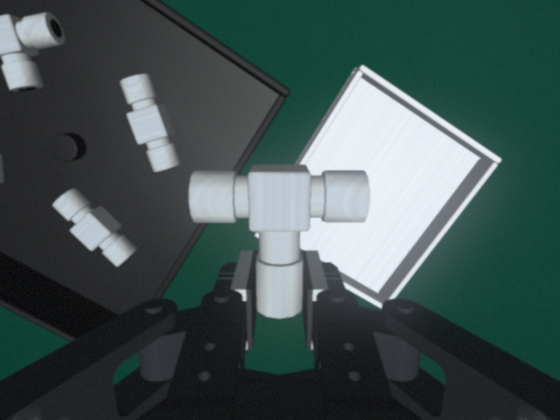

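View pics/s5.png

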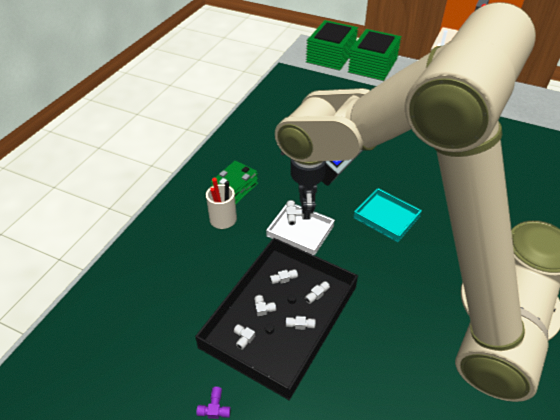

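```bash
python3 - <<'E'
import numpy as np
t=np.load('pics/w5.npz');P=t['P'];K=t['K'];R=t['Rw'];tw=t['tw']
def ray(u,v,z):
    d=R@np.array([(u-K[0,2])/K[0,0],(v-K[1,2])/K[1,1],1]);return tw+d*(z-tw[2])/d[2]
C=[ray(u,v,.025) for u,v in((360,67),(499,160),(383,306))]
for c in C:print(c.round(4))
print('len',np.linalg.norm(C[1]-C[0]),np.linalg.norm(C[2]-C[1]),'centre',(C[0]+C[2])/2,'yaw')
for u,v in((212,197),(280,197),(345,197),(280,265),(280,300),(400,180),(530,300)):print((u,v),P[v,u].round(4))
from fit import fit
v,u=np.mgrid[:420,:560]; m=(P[...,2]>.1)&(v<300)&(v>150)&(u>185)&(u<375)&((u>258)&(u<300)|(v<240))
print(m.sum(),fit(P[m][::6]))
E
```

```text
[0.6047 0.0593 0.025 ]
[ 0.5973 -0.0568  0.025 ]
[ 0.4641 -0.0455  0.025 ]
len 0.11636978220676399 0.13369389844835025 centre [0.53441296 0.00693098 0.025     ] yaw
(212, 197) [0.52   0.1007 0.1529]
(280, 197) [0.5312 0.0796 0.1536]
(345, 197) [0.5417 0.0595 0.1535]
(280, 265) [0.508  0.0675 0.1525]
(280, 300) [0.4958 0.0611 0.1536]
(400, 180) [ 0.5535 -0.0123  0.0028]
(530, 300) [ 0.5174 -0.1647  0.0016]
12819 (array([0.51573388, 0.0725202 , 2.05737372]), np.float64(117.87883128442533), np.float64(1.0921101000604316), array([0.49893905, 0.06363574]))
```

```bash
python3 -m pendant '[[[0.2,-0.7,0],0,0],[[0.2,-0.8,0],0,0],[[0.2,-0.7,0],0,0],[[0,0,-0.6],0,0],[[0,0,-1],0,0],[[0,0,-1],0,0],[[0,0,-0.8],0,0],[[0,0,-0.5],0,0],[[0,0,-0.2],0,0],[[0,0,0],0,0],[[0,0,0],0,0]]'
```

```text
time_s: 7.95
position: [0.5159, -0.0, 0.0131]
tool_rot: [[-0.884, 0.0, 0.467], [-0.467, -0.0, -0.884], [-0.0, -1.0, 0.0]]
ft_force: [-0.8, -0.1, -1.0]
grip_width: 0.0179
```

```bash
python3 -m pendant '[[[0,-0.1,-0.1],0,0],[[0,0,-0.08],0,0],[[0,0,-0.05],0,0],[[0,0,0],0,0]]'
```

```text
time_s: 8.28
position: [0.5157, -0.0037, 0.0058]
tool_rot: [[-0.885, 0.0, 0.466], [-0.466, -0.0, -0.885], [-0.0, -1.0, 0.0]]
ft_force: [-0.2, -0.3, -1.4]
grip_width: 0.0178
```

```bash
python3 -m pendant '[[[0,0,-0.02],0,0],[[0,0,0],0,0]]'
```

```text
time_s: 8.45
position: [0.5158, -0.0037, 0.0054]
tool_rot: [[-0.885, 0.0, 0.466], [-0.466, -0.0, -0.885], [-0.0, -1.0, 0.0]]
ft_force: [0.2, -1.1, 0.4]
grip_width: 0.0184
```

```bash
python3 -m pendant '[[[0,0,0],0,0.25],[[0,0,0],0,0.3],[[0,0,0],0,0.4],[[0,0,0],0,0.45],[[0,0,0],0,0.45],[[0,0,0.5],0,0.45],[[0,0,1],0,0.45],[[0,0,1],0,0.45],[[0,0,1],0,0.45],[[0,0,1],0,0.45],[[0,0,1],0,0.45],[[0,0,0],0,0.45]]'
python3 - <<'E'
from h import *
snap('wrist','w6')
E
```

```text
time_s: 9.45
position: [0.5179, -0.0041, 0.1756]
tool_rot: [[-0.885, 0.01, 0.466], [-0.466, -0.002, -0.885], [-0.008, -1.0, 0.007]]
ft_force: [1.4, -0.2, 0.8]
grip_width: 0.0389
```

View pics/w6.png

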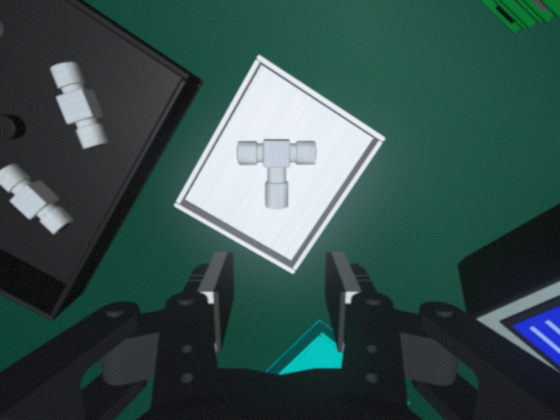

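The tee lies flat in the metal tray (277,170), clear of the walls. Next is the knob. I move to view it from above, short of it.

```bash
python3 -m pendant '[[[0,0,1],-1,0.45],[[0,-0.6,1],-1,0.45],[[0,-1,0.8],-1,0.45],[[0,-1,0],-1,0.45],[[0,-1,0],-1,0.45],[[0,-1,0],-1,0.45],[[0,-1,0],-1,0.45],[[0,-1,0],-1,0.45],[[0,-1,0],-0.6,0.45],[[0,-1,0],0,0.45],[[0,-0.9,0],0,0.45],[[0,0,0],0,0.45]]'
python3 - <<'E'
from h import *
snap('wrist','w7'); snap('scene','s7'); snap('side','t7')
E
```

```text
time_s: 10.5
position: [0.515, -0.2929, 0.2518]
tool_rot: [[-0.964, -0.002, -0.267], [0.267, 0.001, -0.964], [0.002, -1.0, -0.0]]
ft_force: [0.7, -0.7, -0.1]
grip_width: 0.0384
```

View pics/w7.png

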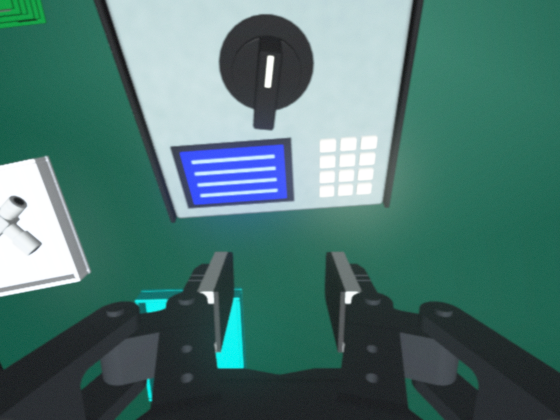

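View pics/s7.png

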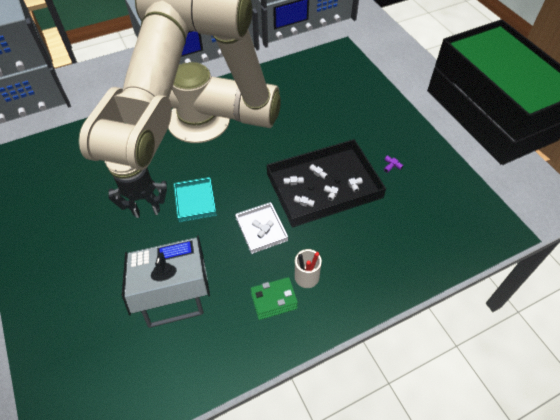

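The wrist view shows the knob (skirt centre ≈266,63; bar from 271,40 to 263,128, with its white line at the upper end). I'll fit the axis and bar direction.

```bash
cat > knob.py <<'E'
import numpy as np,cv2,sys
def run(tag):
    t=np.load(f'pics/{tag}.npz');P=t['P'];im=t['im'].astype(int);K=t['K'];R=t['Rw'];tw=t['tw']
    v,u=np.mgrid[:420,:560]; z=P[...,2]
    f=(im.min(-1)>120)&(z>.05)&(z<.15)&(v<230)&(u>90)&(u<430)
    q=P[f]
    for _ in range(4):
        c=q.mean(0);n=np.linalg.svd(q-c,full_matrices=False)[2][2];n*=np.sign(n[2]);q=q[abs((q-c)@n)<.004]
    print('plane',len(q),c.round(4),n.round(4),'tilt',np.degrees(np.arccos(n[2])).round(2),'yaw',np.degrees(np.arctan2(-n[1],-n[0])).round(2))
    H=(P-c)@n
    up=np.array([0,0,1])-n*n[2];up/=np.linalg.norm(up); s=np.cross(n,up) # s: left
    ok=(abs(P[...,0]-.6)<.08)&(abs(P[...,1]+.3)<.08)&(v<235)
    tp=(H>.03)&ok; p=P[tp]; 
    print('hist',np.histogram(H[ok&(H>.006)],bins=np.arange(.006,.06,.003)))
    top=P[ok&(H>H[tp].max()-.006)]
    for nm,p in(('skirt',P[ok&(H>.010)&(H<.020)]),('bar',P[tp]),('top',top)):
        a=(p-c)@up;b=(p-c)@s
        r=cv2.minAreaRect(np.stack([a,b],1).astype(np.float32)*1000)
        print(nm,len(p),p.mean(0).round(4),'in-face up/left mm',r, np.round([a.min()*1e3,a.max()*1e3,b.min()*1e3,b.max()*1e3],1))
    return c,n,up,s
if __name__=='__main__': print(run(sys.argv[1]))
E
python3 knob.py w7
```

```text
plane 40475 [ 0.5866 -0.3075  0.1033] [-0.4091  0.0819  0.9088] tilt 24.66 yaw -11.33
hist (array([   0,   21,  217, 2003,   29,   37,   29,   40,   36,   37,   37,
         39,   44,   74, 1607,  139,    0]), array([0.006, 0.009, 0.012, 0.015, 0.018, 0.021, 0.024, 0.027, 0.03 ,
       0.033, 0.036, 0.039, 0.042, 0.045, 0.048, 0.051, 0.054, 0.057]))
skirt 2256 [ 0.6066 -0.3077  0.1297] in-face up/left mm ((28.24725914001465, 2.7224464416503906), (46.86457061767578, 46.51404571533203), 81.41031646728516) [  3.9  51.9 -20.4  26.9]
bar 2013 [ 0.5948 -0.3067  0.1604] in-face up/left mm ((26.658552169799805, 2.9886302947998047), (14.0418701171875, 50.27960968017578), 79.31578826904297) [ 1.5 52.  -8.  14. ]
top 1803 [ 0.5926 -0.306   0.1606] in-face up/left mm ((26.579139709472656, 2.991753578186035), (14.017011642456055, 50.12113952636719), 79.34886169433594) [ 1.5 51.9 -8.  13.8]
(array([ 0.58659555, -0.30754505,  0.10325806]), array([-0.40908007,  0.08194725,  0.90881139]), array([ 0.89110787, -0.17850744,  0.41720721]), array([ 1.96418576e-01,  9.80520139e-01, -1.38777878e-17]))
```

```bash
python3 -m pendant '[[[0.9,-0.15,-0.3],-0.8,0.36],[[0.9,-0.15,-0.4],-0.7,0.36],[[0.9,-0.15,-0.4],0,0.36],[[0,0,-0.6],0,0.36],[[0,0,0],0,0.36],[[0,0,0],0,0.36]]' 30
python3 - <<'E'
from h import *
snap('wrist','w8')
E
```

```text
time_s: 11.15
position: [0.5965, -0.3008, 0.2024]
tool_rot: [[-0.923, -0.002, -0.385], [0.385, 0.002, -0.923], [0.003, -1.0, -0.001]]
ft_force: [-0.9, -0.3, 0.2]
grip_width: 0.0306
```

View pics/w8.png

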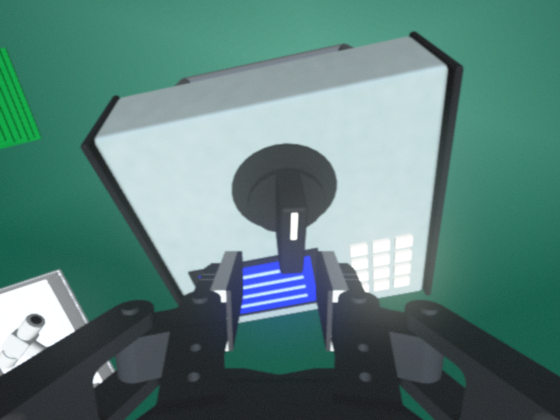

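The bar (≈292,230) sits a bit right of the finger centre (279), which matches the measured 5.7 mm y error. I'll correct that and lower.

```bash
python3 -m pendant '[[[0,-0.2,0],-0.1,0.36],[[0,0,-0.7],0,0.36],[[0,0,-0.7],0,0.36],[[0,0,-0.5],0,0.36],[[0,0,-0.3],0,0.36],[[0,0,0],0,0.36],[[0,0,0],0,0.36]]'
python3 - <<'E'
from h import *
snap('wrist','w9')
E
```

```text
time_s: 11.78
position: [0.5969, -0.3086, 0.1383]
tool_rot: [[-0.919, 0.001, -0.395], [0.395, -0.001, -0.919], [-0.001, -1.0, 0.0]]
ft_force: [0.4, -0.7, -0.1]
grip_width: 0.0305
```

View pics/w9.png

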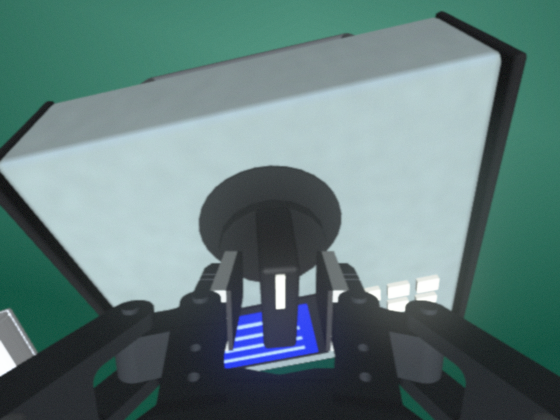

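```bash
python3 -m pendant '[[[0,0.03,-0.1],0,0.36],[[0,0,0],0,0.2],[[0,0,0],0,0],[[0,0,0],0,0],[[0,0,0],0,0],[[0,0,0],0,0]]' 30
```

```text
time_s: 12.33
position: [0.597, -0.3072, 0.1347]
tool_rot: [[-0.919, 0.001, -0.394], [0.394, -0.0, -0.919], [-0.001, -1.0, -0.0]]
ft_force: [0.6, 0.9, 3.1]
grip_width: 0.0145
```

```bash
python3 -m pendant '[[[0.05,-0.01,-0.12],0,0],[[0,0,0],0,0]]'; python3 -m pendant '[[[0.045,-0.01,-0.1],0,0],[[0,0,0],0,0]]'; python3 -m pendant '[[[0.02,0,-0.05],0,0],[[0,0,0],0,0],[[0,0,0],0,0]]'
```

```text
time_s: 12.5
position: [0.5988, -0.3075, 0.1307]
tool_rot: [[-0.919, 0.001, -0.394], [0.394, -0.0, -0.919], [-0.001, -1.0, -0.0]]
ft_force: [-0.7, 3.2, 7.6]
grip_width: 0.0141
time_s: 12.67
position: [0.5999, -0.3076, 0.1284]
tool_rot: [[-0.919, 0.001, -0.394], [0.394, -0.0, -0.919], [-0.001, -1.0, -0.0]]
ft_force: [-2.1, 3.3, 8.4]
grip_width: 0.0143
time_s: 12.92
position: [0.6001, -0.3077, 0.1282]
tool_rot: [[-0.919, 0.001, -0.394], [0.394, -0.001, -0.919], [-0.001, -1.0, 0.0]]
ft_force: [-7.7, 4.8, 18.0]
grip_width: 0.0143
```

The knob is fully in (force rose sharply to about 20 N axial). Now I turn it clockwise in stages.

```bash
python3 -m pendant '[[[0,0,0],-0.8,0],[[0,0,0],-0.8,0],[[0,0,0],-0.8,0]]'; python3 -m pendant '[[[0,0,0],-0.8,0],[[0,0,0],-0.8,0]]'
```

```text
time_s: 13.17
position: [0.6003, -0.3066, 0.1283]
tool_rot: [[-0.816, 0.001, -0.579], [0.579, 0.002, -0.816], [-0.0, -1.0, -0.002]]
ft_force: [-6.5, 8.5, 18.3]
grip_width: 0.0148
time_s: 13.33
position: [0.6007, -0.3059, 0.1283]
tool_rot: [[-0.728, 0.002, -0.686], [0.686, 0.003, -0.728], [0.001, -1.0, -0.004]]
ft_force: [-5.7, 9.3, 19.1]
grip_width: 0.0148
```

```bash
python3 -m pendant '[[[0,0,0],-0.8,0],[[0,0,0],-0.8,0],[[0,0,0],-0.8,0]]'; python3 -m pendant '[[[0,0,0],-0.8,0],[[0,0,0],-0.8,0],[[0,0,0],0,0]]'; python3 -c "
from rig import env
s=env.observe();print(s['q'].round(1),s['wrist_torque'].round(2))"
```

```text
time_s: 13.58
position: [0.6014, -0.3075, 0.1287]
tool_rot: [[-0.568, 0.005, -0.823], [0.823, -0.001, -0.568], [-0.003, -1.0, -0.004]]
ft_force: [-3.3, 4.3, 15.7]
grip_width: 0.0144
time_s: 13.83
position: [0.6018, -0.3071, 0.1287]
tool_rot: [[-0.449, 0.006, -0.894], [0.894, 0.0, -0.449], [-0.002, -1.0, -0.006]]
ft_force: [-3.8, 4.2, 17.4]
grip_width: 0.0144
[-37.1  38.8  61.2   0.2  79.7 116.2] [ 2.67 -1.41  0.98]
```

```bash
python3 - <<'E'
from h import *
snap('wrist','w10')
E
```

```text
(no output)
```

View pics/w10.png

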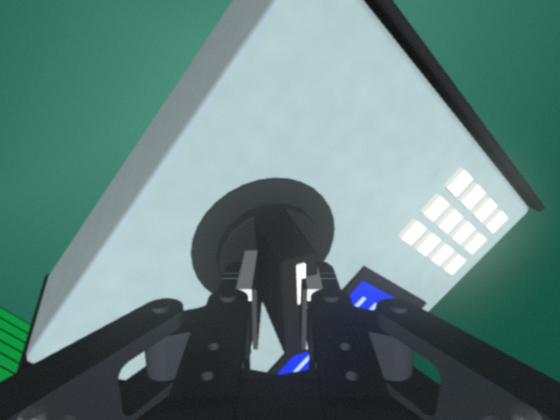

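The knob is following, with the bar tilted between the pads (≈285,280). I continue to the stop.

```bash
python3 -m pendant '[[[0,0,-0.01],-0.8,0],[[0,0,-0.01],-0.8,0],[[0,0,0],-0.6,0],[[0,0,0],0,0]]';python3 -m pendant '[[[0,0,0],-0.5,0],[[0,0,0],-0.5,0],[[0,0,0],0,0]]'; python3 -c "
from rig import env
s=env.observe();print(s['q'].round(1),s['wrist_torque'].round(2))"
```

```text
time_s: 14.22
position: [0.6022, -0.3069, 0.1289]
tool_rot: [[-0.271, 0.008, -0.963], [0.963, 0.0, -0.271], [-0.002, -1.0, -0.008]]
ft_force: [-5.4, 6.6, 19.8]
grip_width: 0.015
time_s: 14.47
position: [0.6028, -0.3094, 0.1295]
tool_rot: [[-0.185, 0.011, -0.983], [0.983, -0.005, -0.185], [-0.007, -1.0, -0.009]]
ft_force: [-3.9, -1.2, 17.6]
grip_width: 0.015
[-3.720e+01  3.880e+01  6.110e+01  1.000e-01  7.940e+01  1.321e+02] [ 0.92 -2.51  0.79]
```

```bash
python3 -m pendant '[[[0,0,-0.02],-0.5,0],[[0,0,0],-0.5,0],[[0,0,0],0,0]]'; python3 - <<'E'
from h import *
s=env.observe();print(s['q'].round(1),s['wrist_torque'].round(2))
snap('wrist','w11')
E
```

```text
time_s: 14.72
position: [0.6028, -0.3089, 0.1295]
tool_rot: [[-0.1, 0.011, -0.995], [0.995, -0.005, -0.1], [-0.006, -1.0, -0.01]]
ft_force: [-5.4, 1.7, 21.2]
grip_width: 0.0148
[-37.2  38.8  61.2   0.2  79.4 137. ] [ 1.49 -2.37  1.58]
```

View pics/w11.png

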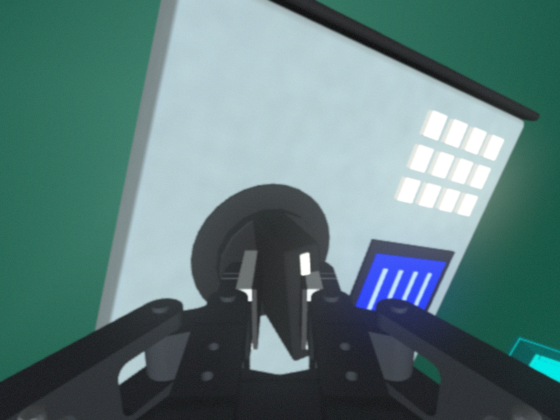

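```bash
cat > ang.py <<'E'
import numpy as np,cv2,sys
c=np.array([0.58659555,-0.30754505,0.10325806]);n=np.array([-0.40908007,0.08194725,0.90881139]);up=np.array([0.89110787,-0.17850744,0.41720721]);s=np.cross(n,up)
t=np.load(f'pics/{sys.argv[1]}.npz');P=t['P'];im=t['im'].astype(int)
a=(P-c)@up-.0269;b=(P-c)@s-.003;H=(P-c)@n
w=(im.min(-1)>150)&(np.hypot(a,b)<.03)&(H>.03)&(H<.06)
print('white line',w.sum(),'ang cw deg',np.degrees(np.arctan2(-b[w].mean(),a[w].mean())),'H',H[w].mean())
m=(im.max(-1)<90)&(np.hypot(a,b)<.027)&(H>(float(sys.argv[2])))&(H<.056)
q=np.stack([a[m],b[m]],1)*1000
print(m.sum(),cv2.minAreaRect(q.astype(np.float32)),'Htop pct',np.percentile(H[m],[50,90,98]))
cc=q-q.mean(0);d=np.linalg.svd(cc,full_matrices=False)[2][0];print('dir cw',np.degrees(np.arctan2(-d[1],d[0])))
E
python3 ang.py w7 .047; python3 ang.py w11 .038; python3 ang.py w10 .038
```

```text
white line 223 ang cw deg 11.121279309497163 H 0.050564761926011274
1442 ((0.4481849670410156, -0.15945720672607422), (14.004117012023926, 48.55438232421875), 79.33349609375) Htop pct [0.04978749 0.05071716 0.05123846]
dir cw -169.42798867758978
white line 375 ang cw deg 49.80271662002899 H 0.046246701317293894
3370 ((3.272125244140625, -2.600261688232422), (39.3789176940918, 45.17336654663086), 61.87130355834961) Htop pct [0.04260758 0.05063852 0.05521146]
dir cw -103.20527338881544
white line 426 ang cw deg 33.89137453547777 H 0.045772086505305926
3376 ((2.1351757049560547, -1.2931175231933594), (34.55742263793945, 46.33195114135742), 71.387939453125) Htop pct [0.04270163 0.05041273 0.05531053]
dir cw -128.2051846712808
```

```bash
cat > wl.py <<'E'
import numpy as np,cv2,sys
c=np.array([0.58659555,-0.30754505,0.10325806]);n=np.array([-0.40908007,0.08194725,0.90881139]);up=np.array([0.89110787,-0.17850744,0.41720721]);s=np.cross(n,up)
t=np.load(f'pics/{sys.argv[1]}.npz');P=t['P'];im=t['im'].astype(int)
u0,u1,v0,v1=map(int,sys.argv[2:6]);v,u=np.mgrid[:420,:560]
a=(P-c)@up-.0269;b=(P-c)@s-.003;H=(P-c)@n
w=(im.min(-1)>190)&(u>=u0)&(u<u1)&(v>=v0)&(v<v1)
q=np.stack([a[w],b[w]],1);print(w.sum(),'mean r',np.hypot(*q.mean(0)),'cw',np.degrees(np.arctan2(-q[:,1].mean(),q[:,0].mean())),'H',H[w].mean())
d=np.linalg.svd(q-q.mean(0),full_matrices=False)[2][0];print('dir cw',np.degrees(np.arctan2(-d[1],d[0])))
E
python3 wl.py w7 250 290 30 100; python3 wl.py w11 297 313 248 280;python3 - <<'E'
import cv2
i=cv2.imread('pics/w11.png')[170:380,180:360];cv2.imwrite('pics/w11c.png',cv2.resize(i,None,fx=2.8,fy=2.8,interpolation=2))
E
```

```text
201 mean r nan cw nan H nan
192 mean r 0.019043324418791398 cw 68.36123829017971 H 0.04351408150280046
dir cw -117.12483159803674Traceback (most recent call last):
  File "wl.py", line 8, in <module>
    d=np.linalg.svd(q-q.mean(0),full_matrices=False)[2][0];print('dir cw',np.degrees(np.arctan2(-d[1],d[0])))
      ~~~~~~~~~~~~~^^^^^^^^^^^^^^^^^^^^^^^^^^^^^^^^^
    u, s, vh = gufunc(a, signature=signature)
               ~~~~~~^^^^^^^^^^^^^^^^^^^^^^^^
    raise LinAlgError("SVD did not converge")
numpy.linalg.LinAlgError: SVD did not converge
```

View pics/w11c.png

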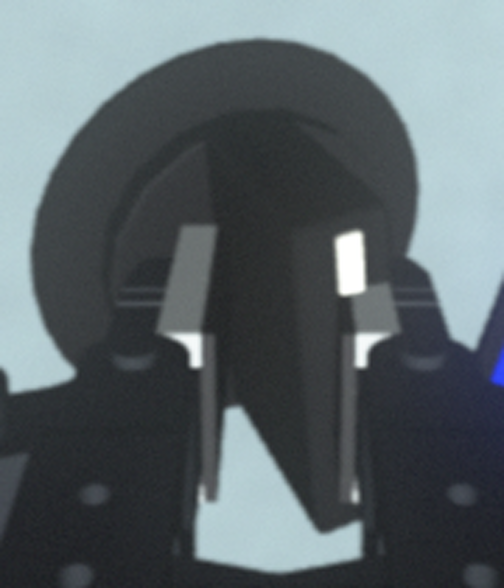

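The white line reads 63–68° clockwise and the knob is about 7 mm in, so it is at or very near the stop (65.9°). I'll turn a little further to confirm against the stop.

```bash
python3 -m pendant '[[[0,0,-0.02],-0.5,0],[[0,0,0],-0.5,0],[[0,0,0],0,0]]'; python3 -c "
from rig import env
s=env.observe();print(s['q'].round(1),s['wrist_torque'].round(2))"; python3 -m pendant '[[[0,0,0],-0.5,0],[[0,0,0],-0.5,0],[[0,0,0],0,0]]'; python3 - <<'E'
from h import *
s=env.observe();print(s['q'].round(1),s['wrist_torque'].round(2))
snap('wrist','w12')
E
python3 wl.py w12 297 313 248 280
```

```text
time_s: 15.02
position: [0.6028, -0.3083, 0.1294]
tool_rot: [[-0.016, 0.011, -1.0], [1.0, -0.004, -0.016], [-0.004, -1.0, -0.011]]
ft_force: [-5.8, 3.0, 25.2]
grip_width: 0.0148
[-37.1  38.7  61.2   0.2  79.4 141.9] [ 2.07 -2.13  2.68]
time_s: 15.27
position: [0.603, -0.3076, 0.1294]
tool_rot: [[0.069, 0.011, -0.998], [0.998, -0.004, 0.069], [-0.003, -1.0, -0.011]]
ft_force: [-5.7, 4.9, 27.7]
grip_width: 0.0145
[-37.1  38.7  61.2   0.2  79.4 146.8] [ 2.42 -2.21  3.83]
217 mean r nan cw nan H nanTraceback (most recent call last):
  File "wl.py", line 8, in <module>
    d=np.linalg.svd(q-q.mean(0),full_matrices=False)[2][0];print('dir cw',np.degrees(np.arctan2(-d[1],d[0])))
      ~~~~~~~~~~~~~^^^^^^^^^^^^^^^^^^^^^^^^^^^^^^^^^
    u, s, vh = gufunc(a, signature=signature)
               ~~~~~~^^^^^^^^^^^^^^^^^^^^^^^^
    raise LinAlgError("SVD did not converge")
numpy.linalg.LinAlgError: SVD did not converge
```

View pics/w12.png

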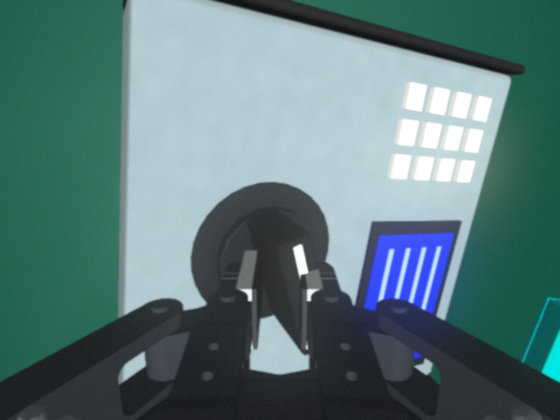

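The z torque climbs steadily (1.6→2.7→3.8 N m) while the bar stays put and the tool rotates relative to it, so the knob is firmly on its stop. I'll relieve the twist slightly, release and rise.

```bash
python3 -m pendant '[[[0,0,0],0.6,0],[[0,0,0],0.6,0],[[0,0,0],0,0.5],[[0,0,0],0,0.5],[[0,0,0],0,0.5],[[0,0,0],0,0.5]]'
python3 -m pendant '[[[0,0,0.3],0,0.5],[[0,0,0.7],0,0.5],[[0,0,1],0,0.5],[[0,0,1],0,0.5],[[0,0,1],0,0.5],[[-1,0,0],0,0.5],[[-1,0,0],0,0.5],[[-1,0,0],0,0.5],[[0,0,0],0,0.5],[[0,0,0],0,0.5]]'
python3 - <<'E'
from h import *
for n in('wrist','scene','side'): snap(n,n+'13')
E
```

```text
time_s: 15.82
position: [0.5961, -0.3089, 0.1261]
tool_rot: [[-0.029, -0.009, -1.0], [1.0, -0.001, -0.029], [-0.001, -1.0, 0.009]]
ft_force: [-27.0, 2.3, 21.6]
grip_width: 0.0421
time_s: 16.65
position: [0.5093, -0.3083, 0.2444]
tool_rot: [[-0.029, -0.0, -1.0], [1.0, -0.001, -0.029], [-0.001, -1.0, 0.0]]
ft_force: [0.4, 0.8, 1.4]
grip_width: 0.0431
```

View pics/wrist13.png

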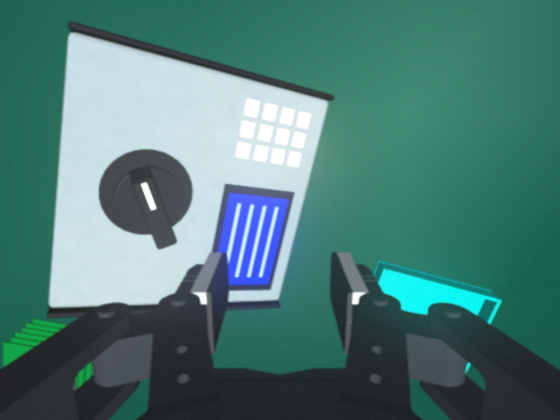

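View pics/scene13.png

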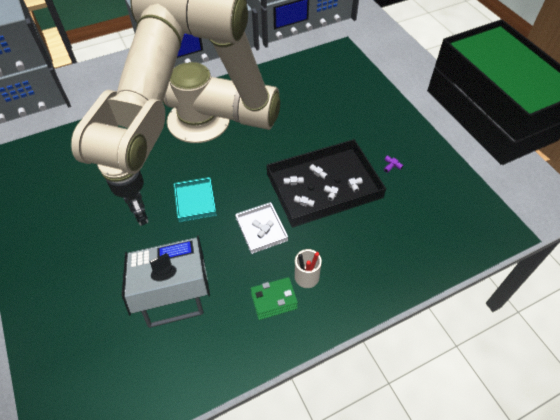

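View pics/side13.png

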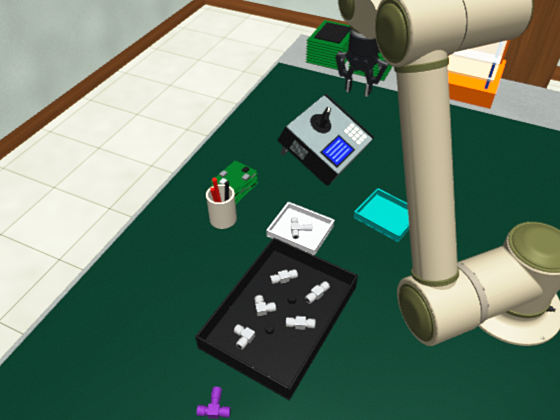

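```bash
python3 ang.py wrist13 .047; python3 - <<'E'
import numpy as np
for a in('side','scene'):
    A=np.load(f'pics/{a}0.npz');B=np.load(f'pics/{a}13.npz')
    for n,(u,v,w,h) in {'side':{'cup':(205,175,32,52),'stack':(236,158,24,32)},'scene':{'cup':(293,248,30,40),'stack':(248,276,52,44)}}[a].items():
        d=abs(A['im'][v:v+h,u:u+w].astype(int)-B['im'][v:v+h,u:u+w]);print(a,n,d.mean())
E
```

```text
white line 211 ang cw deg 65.36131338092535 H 0.05022696388335685
1251 ((0.10327768325805664, -1.0288944244384766), (13.909451484680176, 48.71788024902344), 26.28158950805664) Htop pct [0.04961154 0.05050399 0.05113261]
dir cw -116.76650927115733
side cup 1.2371794871794872
side stack 1.7026909722222223
scene cup 2.0708333333333333
scene stack 2.1707459207459205
```

```bash
sed -i 's/(im.min(-1)>190)/np.isfinite(H)\&(im.min(-1)>190)/' wl.py; python3 wl.py w7 250 290 30 100; python3 wl.py w10 293 307 255 285;python3 wl.py w11 297 311 248 277; python3 wl.py w12 290 309 240 276; python3 wl.py wrist13 130 165 175 215
python3 - <<'E'
# geometric bar direction via edges: intersect rays of line pixels with top plane
import numpy as np
c=np.array([0.58659555,-0.30754505,0.10325806]);n=np.array([-0.40908007,0.08194725,0.90881139]);up=np.array([0.89110787,-0.17850744,0.41720721]);s=np.cross(n,up)
for tag,H,(u0,u1,v0,v1) in(('w7',.05,(250,290,30,100)),('w11',.043,(297,311,248,276)),('w12',.043,(290,308,240,275)),('wrist13',.05,(130,165,175,215))):
    t=np.load(f'pics/{tag}.npz');im=t['im'].astype(int);K=t['K'];R=t['Rw'];tw=t['tw']
    m=(im.min(-1)>190);v,u=np.nonzero(m);k=(u>=u0)&(u<u1)&(v>=v0)&(v<v1);u=u[k];v=v[k]
    d=np.stack([(u-K[0,2])/K[0,0],(v-K[1,2])/K[1,1],np.ones(len(u))],1)@R.T
    X=tw+d*((H-(tw-c)@n)/(d@n))[:,None]
    q=np.stack([(X-c)@up-.0269,(X-c)@s-.003],1);e=np.linalg.svd(q-q.mean(0),full_matrices=False)[2][0]
    print(tag,len(u),'dir',np.degrees(np.arctan2(-e[1],e[0]))%180,'pos',np.degrees(np.arctan2(-q[:,1].mean(),q[:,0].mean())),np.ptp(q@e)*1e3)
E
```

```text
200 mean r 0.013594798127984656 cw 11.145628393412116 H 0.05064539652657975
dir cw -169.59604651240608
168 mean r 0.019317867674112102 cw 47.48675105770784 H 0.04361271948835609
dir cw -130.55321019576706
192 mean r 0.019043324418791398 cw 68.36123829017971 H 0.04351408150280046
dir cw -117.12483159803674
264 mean r 0.01750398058924066 cw 70.68000147222787 H 0.04349821409169433
dir cw -112.41407320378437
178 mean r 0.014192500822598144 cw 65.8853024340453 H 0.050375263282558425
dir cw -116.77723225169034
w7 201 dir 10.503514102726655 pos 11.309573091943763 18.409199526758638
w11 192 dir 64.96044204857577 pos 69.12478330950597 8.797633130022241
w12 267 dir 68.36044610988125 pos 71.32408196539282 11.799044294069402
wrist13 178 dir 63.31687399799769 pos 65.88450013888558 18.754364880472338
```

The knob is out. While pressed and torqued it stood at about 67° (the stop), but it reads about 63–65° now, because opening the fingers wide touched the slope and nudged it back 2–4°. There is plenty of time left, so I'll regrip, push in, turn to the stop again, and release with only a small opening.

```bash
python3 -m pendant '[[[1,0,0],1,0.36],[[1,0,0],1,0.36],[[0.93,0,0],0.3,0.36],[[0,0,-1],0,0.36],[[0,0,-0.9],0,0.36],[[0,0,0],0,0.36],[[0,0,0],0,0.36]]' 30
python3 - <<'E'
from h import *
snap('wrist','w14')
E
```

```text
time_s: 17.38
position: [0.5984, -0.3075, 0.186]
tool_rot: [[-0.23, -0.002, -0.973], [0.973, 0.002, -0.23], [0.002, -1.0, 0.002]]
ft_force: [1.6, 0.6, -0.5]
grip_width: 0.0304
```

View pics/w14.png

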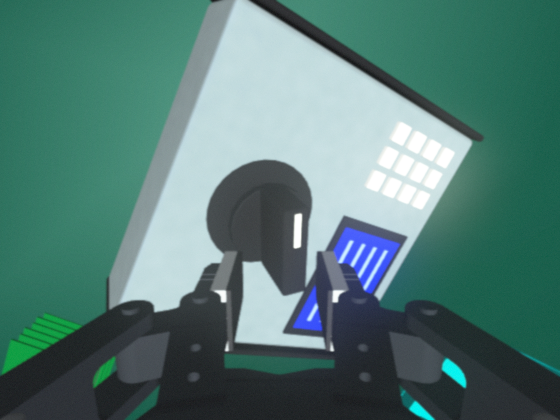

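```bash
python3 -m pendant '[[[-0.13,0,0],0,0.4],[[0,0,-0.7],0,0.4],[[0,0,-0.5],0,0.4],[[0,0,-0.33],0,0.4],[[0,0,0],0,0.4],[[0,0,0],0,0.4]]'
python3 -m pendant '[[[0,0,0],0,0.2],[[0,0,0],0,0],[[0,0,0],0,0],[[0,0,0],0,0],[[0,0,0],0,0]]'
python3 - <<'E'
from h import *
snap('wrist','w15')
E
```

```text
time_s: 17.93
position: [0.5944, -0.3082, 0.1424]
tool_rot: [[-0.23, 0.001, -0.973], [0.973, -0.001, -0.23], [-0.001, -1.0, -0.001]]
ft_force: [0.8, -0.5, 1.2]
grip_width: 0.0344
time_s: 18.35
position: [0.5946, -0.3083, 0.1423]
tool_rot: [[-0.23, 0.002, -0.973], [0.973, -0.002, -0.23], [-0.002, -1.0, -0.001]]
ft_force: [-1.0, -1.7, 4.0]
grip_width: 0.0186
```

View pics/w15.png

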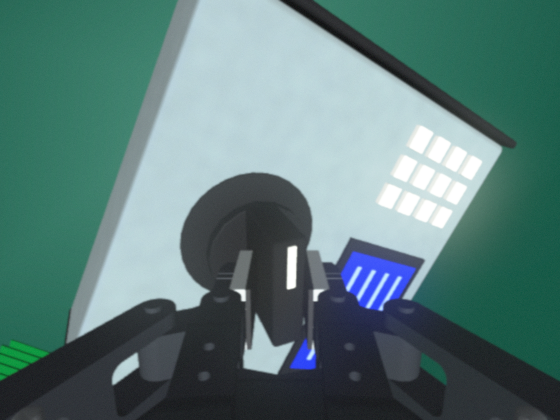

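```bash
python3 -m pendant '[[[0.05,-0.01,-0.12],0,0],[[0.05,-0.01,-0.1],0,0],[[0,0,0],0,0]]'; python3 -m pendant '[[[0.03,0,-0.06],0,0],[[0,0,0],0,0],[[0,0,0],0,0]]'
python3 - <<'E'
from h import *
snap('wrist','w16')
E
python3 wl.py w16 282 305 238 290
```

```text
time_s: 18.65
position: [0.5973, -0.3089, 0.1367]
tool_rot: [[-0.23, 0.001, -0.973], [0.973, -0.002, -0.23], [-0.002, -1.0, -0.001]]
ft_force: [-5.7, -0.0, 12.3]
grip_width: 0.0188
time_s: 18.9
position: [0.5975, -0.3091, 0.1365]
tool_rot: [[-0.229, 0.001, -0.973], [0.973, -0.003, -0.229], [-0.003, -1.0, 0.0]]
ft_force: [-12.2, 1.2, 23.2]
grip_width: 0.0182
361 mean r 0.014222408516225856 cw 65.84221790590917 H 0.0434892640405683
dir cw -116.23035631822316
```

Pressed fully (bar top height 50.4→43.5 mm). Turning to the stop.

```bash
python3 -m pendant '[[[0,0,0],-0.6,0],[[0,0,0],-0.6,0],[[0,0,0],0,0]]'; python3 -c "
from rig import env
s=env.observe();print(s['wrist_torque'].round(2))"; python3 -m pendant '[[[0,0,0],-0.6,0],[[0,0,0],-0.4,0],[[0,0,0],0,0]]'; python3 - <<'E'
from h import *
s=env.observe();print(s['q'].round(1),s['wrist_torque'].round(2))
snap('wrist','w17')
E
python3 wl.py w17 275 305 230 290
```

```text
time_s: 19.2
position: [0.5975, -0.3084, 0.1365]
tool_rot: [[-0.125, 0.001, -0.992], [0.992, -0.002, -0.125], [-0.002, -1.0, -0.0]]
ft_force: [-11.5, 2.5, 23.6]
grip_width: 0.0188
[0.75 1.75 0.69]
time_s: 19.45
position: [0.5979, -0.3088, 0.1367]
tool_rot: [[-0.04, 0.002, -0.999], [0.999, -0.003, -0.04], [-0.003, -1.0, -0.002]]
ft_force: [-12.5, 2.2, 23.8]
grip_width: 0.0187
[-3.730e+01  3.820e+01  6.100e+01 -1.000e-01  8.060e+01  1.404e+02] [0.65 1.51 1.1 ]
370 mean r 0.014308783396283482 cw 68.91982445735002 H 0.04346807044950356
dir cw -113.50974277611166
```

View pics/w17.png

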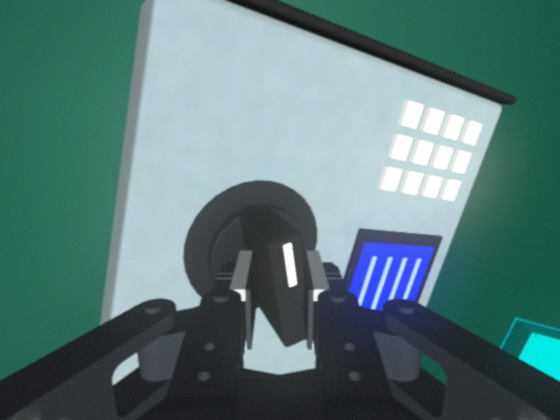

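The bar now reads 66.5° and has stopped following the tool, so it is on the stop. Release with a small opening.

```bash
python3 -m pendant '[[[0,0,0],0,0.32],[[0,0,0],0,0.34],[[0,0,0.1],0,0.36],[[0,0,0.2],0,0.38],[[0,0,0.5],0,0.4],[[0,0,1],0,0.4],[[0,0,1],0,0.4],[[0,0,1],0,0.4],[[-1,0,0],0,0.4],[[-1,0,0],0,0.4],[[-1,0,0],0,0.4],[[0,0,0],0,0.4]]'
python3 - <<'E'
from h import *
for n in('wrist','scene','side'): snap(n,n+'18')
E
python3 ang.py wrist18 .047
```

```text
time_s: 20.5
position: [0.5046, -0.3078, 0.2474]
tool_rot: [[-0.038, -0.001, -0.999], [0.999, 0.001, -0.038], [0.001, -1.0, 0.001]]
ft_force: [0.2, 0.2, 0.4]
grip_width: 0.0344
white line 209 ang cw deg 66.68977998231688 H 0.05035273677575263
1224 ((0.23621320724487305, -1.348602294921875), (13.949179649353027, 48.14613723754883), 24.272136688232422) Htop pct [0.049573   0.05046856 0.05107733]
dir cw -114.6880515530393
```

View pics/wrist18.png

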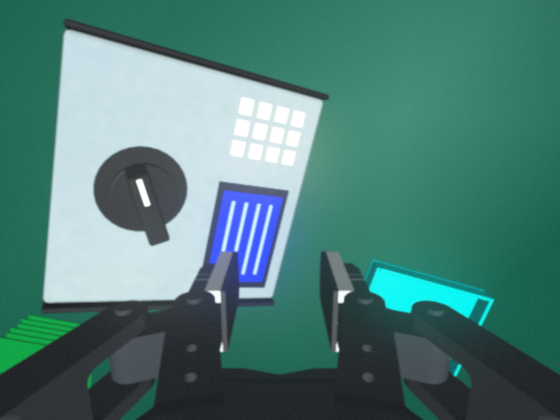

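View pics/side18.png

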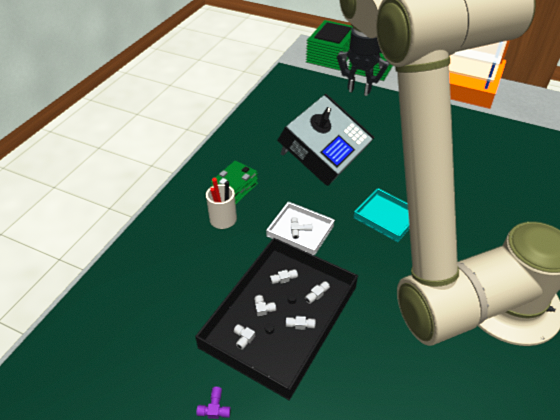

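The knob (140,190) is out again and reads 65.3–66.7° (stop 65.9°). The tee is in the tray, the bin parts, cup and boards are in place, and the arm is clear. I'm handing in.

```bash
python3 -c "
from rig import env
print(env.close_job())"
```

```text
the job is handed in; nothing more can be done
None
```

The tee is out of the black bin and lying flat in the metal reject tray, and the tester's reset knob has been pushed in, turned clockwise to its stop and let back out. The job was handed in at about 20.6 s; no verdict was reported.

**Tee:** The first grip closed above the nut's middle, so I reopened, went lower and gripped again before lifting. I lowered the tee until the wrist force showed it touching the tray floor, then released it.

**Knob:** I pushed the knob fully in (about 7 mm) and turned it until the torque climbed against the stop.
- On the first release I opened the fingers too wide. One apparently touched the sloping face, with about 27 N at the wrist, and the knob slipped back about 3°.
- I regripped, pushed it fully in again, turned it to the stop and released with a smaller opening.

**Last checks:**
- **Knob angle:** it reads 65.3–66.7° against the 65.9° stop, and the knob is fully out.
- **Other parts:** the tee is flat in the tray and the other bin parts are still in place.
- **Marker cup and board stack:** a picture comparison after the first turn showed no change, and they look unmoved in the final view.
- **Robot:** the arm is clear of everything, with wrist force near zero.

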